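# Case the thermometer and show it to the inspection camera

## Robot

A 7-joint arm with a two-finger parallel gripper is mounted at the origin on the work surface. World frame = base frame: x ahead of the robot, y to its left, z up, the work surface at z = 0. Lengths are in m, angles in rad, forces in N, time in s.
With the tool pointing down it reaches from about 0.4 to 0.85 m from the base axis. Payload 4.5 kg.
Tool frame: the origin (TCP) lies between the finger pads; the fingertips stand 19 mm ahead of it and the grasp point (between the pads) is the TCP (r.tips_ahead is the distance from the TCP to the fingertips, in m); z points along the fingers, y is the line along which they close (so a half turn about z gives the same grasp; the last joint's range is limited). The gripper opens to 88 mm and grips with 3 to 60 N. Pads are 18 mm wide; open, the fingers measure 123 mm over their backs; the gripper's body (75 mm by 187 mm) begins 45 mm behind the grasp point.
Start: joints at [-1.253, 0.689, -0.195, 1.565, 0.157, 0.902, -0.215], TCP at [0.175, 0.6, 0.258] pointing down, gripper open.
Joint ranges: [-3.01, 3.01], [-0.46, 2.08], [-1.47, 1.51], [0.13, 2.56], [-1, 4.14], [0.04, 2.09], [-2.66, 2.66]. Speed limits (rad/s): [2.57, 2.57, 3.14, 3.14, 3.14, 3.14, 3.14].

## Interface

Orientations are given as a unit quaternion [x, y, z, w].
In Python, from plant import r, cams, models gives the robot as it stands. The module is installed in compiled form; this text tells all that it offers.
- The arm moves only by the tool jog_arm, never from a script. Its arguments are lists of equal length, an entry for each row: "turn": the turn, a rotation vector about the tool's x, y, z in rad, a list of three; "translation": the shift along the tool's x, y, z in m, a list of three; "grip": the closure, from 0 (fully open) to 1 (shut). In form: {"turn": [[ax, ay, az], ...], "translation": [[tx, ty, tz], ...], "grip": [grip, ...]}. A call has 1 to 20 rows; each row is the pose to reach, as a shift and turn from the pose commanded when the call began, along the tool's axes at that moment; what a row does not reach only later rows make up. A row lasts 1/8 s, in which the tool goes at most 62.5 mm and 10.7 degrees, less where a joint would pass 70% of its speed; a pose out of reach is approached as far as the arm can. A call with a gripper value outside its range is refused whole. The fingers move at their own pace and stop on an object; "force" is the grip in N (left out, the last holds). Time passes only in rows, so rows that repeat a pose let the fingers close. It gives the time, the measured TCP pose, the force, the opening and the grip force at its end, in the units of the state.
- r.get_state(): the state, without advancing time (a new reading comes with each control period).
- cams.snapshot(name): name is "scene" or "side" or "wrist"; returns the picture (400x640x3 uint8, red, green, blue); there is no depth.
- cams.camera_params(name): a dict with "fx", "fy", "cx", "cy" (pixels), "eye" and "orientation" of the camera in the world. Camera axes: x right, y up, looking along -z (the intrinsics and any distortion apply to the point x, -y, -z); pixel columns grow to the right and rows downward; lengths in m; the calibration is good to about 2 mm. A picture is of the moment at which its call begins: read the wrist's pose just before it. camera_params takes no time and is no camera call; for the wrist camera it gives the pose at the moment of the call.
- r.finish_job(): hands the job in; it is judged then, once.
Trained networks look in the newest picture that a camera, given by its name, has taken for a name from the list of things; names that differ only in an ending like _2 or _b are one class to them, and where a whole thing is asked for, a point or a joint stands for the part that bears it (a point fixed in the world has none). Each returns a list of dicts, best first, with "p" (0 to 1); they miss things now and then, are a little off and sometimes report something else, mostly with a low value. They report only what shows in the picture. A call takes as long as a camera call. They do not tell look-alikes from the thing itself.
- models.find_in(camera, name): "position" ([x, y, z] in m, in world coordinates, good to about 4 mm: the middle of the surface that is visible of it).
- models.masks_of(camera, name): "pixels" (400x640 bool, what is visible of it).
- models.place_of(camera, name): "position" ([x, y, z] in m, in world coordinates, good to about 4 mm: a listed point, or the origin of a listed thing).
The state is a dict: "clock": time; "q": joint angles; "qd": joint speeds; "joint_torque": joint torques, N m; "tool_pos": TCP position; "eef_rot": TCP orientation; "contact_force": force on the tool from outside, world axes, zero at the start; "moment": the same for the moment, N m; "opening": opening from 0.0 (shut) to 1.0 (fully open); "finger_force": force on a finger pad.
Only numpy, scipy, OpenCV 4.12 (cv2) and the standard library are available. Lean on these libraries where they do the work, as an engineer would, in place of code of your own. Each camera call takes 0.05 s, during which the arm holds its last target. There are 200 camera calls.

## Task

Take the capped thermometer out of the drying block, drop it foot-down into the open square case that stands in the spring clamp, so that its cap sits on the case's rim, and let go of it. Then grip the case itself, draw it up out of the clamp with the thermometer in it, and finish while still holding it, motionless and upright, in the air before the inspection camera: the middle of the case straight in front of the lens, level with it and 16 cm from it, the side with the window squarely towards the lens. Do not touch the camera, and leave the other things on the board where they are.

Things in the scene. Friction and masses are not known exactly. Their poses are not given: they have to be found in the camera images.
- thermometer_mid (a point): Middle (65.5 mm above the foot) of the thermometer: upright 9 mm steel rod, 131 mm long in all, about 45 g, with a round black cap at the top, 26 mm across and 26 mm tall (39.5 to 65.5 mm above this point); under the cap a 12 mm cone widens from 9 to 15 mm. z runs foot to cap. It stands in one of the block's holes; which one varies. Seated in the case, this point is 23 mm above case_mid.
- case_mid (a point): Middle (half-way up) of the case: grey square tube 30 x 30 mm, 125 mm tall, about 80 g, open on top, bore 18 x 18 mm, 6 mm floor. z is up; x points out of the window side (white strip 16 x 64 mm, dark frame, centred 17.5 mm below the middle). It stands on the clamp's base, jaws on its -y and +y sides up to 58 mm above the table; its top 60 mm is free. About 5 to 12 N upward draws it out.
- clamp: Steel spring clamp, fixed: base plate 100 x 90 x 8 mm, a post 72 mm tall behind the case (on the side away from the window), and two sprung rubber-faced jaws, 26 mm tall, that press on the case's sides with about 4 N each. Origin under the case's axis at table height.
- block: White drying block, fixed, 60 x 150 x 50 mm, origin at the centre of its underside; three square holes of 11 mm, 45 mm deep (floor 5 mm above the table), in a row along its y at -45, 0 and +45 mm. They hold the thermometer, the stirring rod and the spatula in varying order.
- camera: Inspection camera stand, fixed: base 110 x 120 mm, a round post 322 mm tall that stands 30 mm behind the origin (the centre of the base's underside), and on the post a black camera head 50 mm tall and 52 mm wide set at varying height. The camera looks level along its -x.
- lens (a point): Front centre of the camera's lens (a dark barrel 38 mm across, 35 mm long). Its -x axis is the direction of view, level.
- view_point (a point): The point in the air straight in front of the lens, 160 mm from it and level with it (axes as the lens: x points to the lens), where the middle of the case has to be. Its height varies from 230 to 280 mm above the table.
- stir_rod_mid (a point): Middle of a bystander: plain glass stirring rod without a cap, 9 mm by 125 mm, upright in the block.
- spatula_mid (a point): Middle of a bystander: steel spatula, round 9 mm shank with a flat blade 16 x 3 mm on top, 128 mm tall, upright in the block.
- scale: White scale, fixed, 160 x 140 mm, 34 mm tall with its shallow tray; origin at the centre of its underside.
- weight: Bystander: brass weight 32 mm across, 43 mm tall, on the scale's tray; origin at its underside.
- jar: Bystander: glass jar with a screw lid, 72 mm across, 95 mm tall; origin at its underside.
- cups: Bystander: stack of upturned white plastic cups, 76 mm across, 120 mm tall; origin at its underside.
- tape: Bystander: roll of tape lying flat, 90 mm across, 24 mm tall; origin at its underside.
Not all that is in view belongs to the job. What is shaped like the part that bears case_mid but purple is not meant.

How it is judged:
On the way, in this order (a step that is already met when the one before it is completed fails the run):
1. the thermometer is let go in the case, cap on the rim, while the case still stands in the clamp (distance between thermometer_mid and case_mid below 0.03 m and z of thermometer_mid in the frame of case_mid above 0.01 m and angle between the z axis of thermometer_mid and the z axis of case_mid, either way round below 0.12 rad and contact force between the fingers and thermometer below 0.1 N and horizontal distance between case_mid and clamp below 0.012 m and height (world z) of case_mid below 0.085 m and angle between case_mid's own z axis and vertical below 0.15 rad), for 0.2 s.
2. the case, with the thermometer in it, is drawn up clear of the clamp (distance between thermometer_mid and case_mid below 0.03 m and z of thermometer_mid in the frame of case_mid above 0.01 m and angle between the z axis of thermometer_mid and the z axis of case_mid, either way round below 0.12 rad and height (world z) of case_mid above 0.15 m and contact force between case and the fingers above 0.5 N), for 0.1 s.
At the end, for the whole second after the job is handed in: The fingers hold the case still in the air, carried by nothing else: its middle within 20 mm of the point 160 mm straight in front of the lens, upright within 0.15 rad, its window side turned to the lens within 0.2 rad, the thermometer in it with the cap on the rim (to about 6 mm) (distance between thermometer_mid and case_mid below 0.03 m and z of thermometer_mid in the frame of case_mid above 0.01 m and angle between the z axis of thermometer_mid and the z axis of case_mid, either way round below 0.12 rad and distance between case_mid and view_point below 0.02 m and angle between case_mid's own z axis and vertical below 0.15 rad and angle between the x axis of case_mid and the x axis of lens, either way round below 0.2 rad and x of lens in the frame of case_mid above 0.1 m and contact force between case and the fingers above 0.5 N and contact force between case and clamp below 0.1 N and linear speed of case below 0.02 m/s and angular speed of case below 0.2 rad/s); the arm keeps its last pose, push and grip.
It fails at once if the camera is touched (contact force between camera and anything else above 0.5 N).
It fails at once if a bystander (stirring rod, spatula, weight, jar, cup stack, tape roll) is moved more than 30 mm (distance of any of stir_rod_mid, spatula_mid, weight, jar, cups, tape from where it was at the start of the episode above 0.03 m).
It also fails if it takes over 69 s, if anything falls off the work surface, if the arm or the gripper's body presses on something with over 40 N, if the wrist force passes 120 N, or if a joint passes its speed limit or range.

## Working session

There is one attempt and no reset: what is moved stays moved. The work goes in short steps, Python scripts to look and compute and a tool call to move; the robot and the scene stay as the last step left them, time stands still between calls to the robot, and variables do not carry over. Pictures are saved under pics/ and viewed, at most 10 in all, crops included, and the job is handed in when it is done.

Besides the shell and the picture viewer there is one more tool, called after "Request:" as name(argument=value, ...) on one line, values as JSON. jog_arm: Moves the arm, as the interface text tells. Its arguments: {"type":"object","properties":{"turn":{"type":"array"},"translation":{"type":"array"},"grip":{"type":"array"},"force":{"type":"number"}},"required":["turn","translation","grip"]}

```bash
mkdir -p pics
cat > h.py <<'E'
import numpy as np, cv2
from plant import r,cams,models
from scipy.spatial.transform import Rotation as R
def snap(n,f=None):
    im=cams.snapshot(n)
    if f: cv2.imwrite('pics/'+f,im[:,:,::-1])
    return im
def ray(n,u,v,p=None):
    p=p or cams.camera_params(n)
    d=np.array([(u-p['cx'])/p['fx'],-(v-p['cy'])/p['fy'],-1.])
    return np.array(p['eye']),R.from_quat(p['orientation']).apply(d)
def proj(n,X,p=None):
    p=p or cams.camera_params(n)
    c=R.from_quat(p['orientation']).inv().apply(np.array(X)-p['eye'])
    return np.array([p['cx']+p['fx']*c[...,0]/-c[...,2],p['cy']+p['fy']*c[...,1]/c[...,2]]).T
def meet(obs):
    A=np.zeros((3,3));b=np.zeros(3)
    for e,d in obs:
        d=d/np.linalg.norm(d);P=np.eye(3)-np.outer(d,d);A+=P;b+=P@e
    return np.linalg.solve(A,b)
E
python3 - <<'E'
from h import *
np.set_printoptions(precision=4,suppress=True)
a=snap('scene','s1.png');b=snap('side','d1.png')
for c in ['scene','side']:
    p=cams.camera_params(c);print(c,p)
    for n in ['thermometer_mid','case_mid','clamp','block','camera','lens','view_point','stir_rod_mid','spatula_mid','scale','jar','cups','tape']:
        o=models.place_of(c,n)
        print(n,[(np.round(x['position'],3),round(x['p'],2)) for x in o[:3]])
print(r.get_state())
E
```

```text
scene {'fx': 378.142703773104, 'fy': 378.142703773104, 'cx': 316.653134231549, 'cy': 201.74061852315705, 'eye': array([1.0208, 0.4625, 1.0018]), 'orientation': array([0.122 , 0.3041, 0.8738, 0.3592])}
thermometer_mid [(array([0.53 , 0.224, 0.072]), 0.44)]
case_mid [(array([ 0.617, -0.129,  0.06 ]), 0.9), (array([ 0.383, -0.165,  0.062]), 0.89), (array([ 0.553, -0.35 ,  0.064]), 0.84)]
clamp [(array([ 0.524, -0.237,  0.002]), 0.89), (array([ 0.78 , -0.096, -0.   ]), 0.75)]
block [(array([ 0.525,  0.216, -0.002]), 0.67)]
camera [(array([ 0.78 , -0.094, -0.001]), 0.82)]
lens [(array([ 0.736, -0.076,  0.24 ]), 0.85), (array([0.53 , 0.176, 0.069]), 0.25)]
view_point [(array([ 0.518, -0.233,  0.069]), 0.29)]
stir_rod_mid [(array([0.531, 0.266, 0.065]), 0.43)]
spatula_mid [(array([0.528, 0.178, 0.071]), 0.54)]
scale [(array([ 0.503, -0.004,  0.   ]), 0.74)]
jar [(array([ 0.686,  0.27 , -0.001]), 0.74)]
cups [(array([ 0.703, -0.299, -0.001]), 0.57)]
tape [(array([ 0.361, -0.342,  0.005]), 0.62)]
side {'fx': 440.34968967701593, 'fy': 440.34968967701593, 'cx': 321.4113824753662, 'cy': 197.8099
[... 686 characters left out ...]
ray([0.528, 0.22 , 0.074]), 0.59)]
scale [(array([ 0.5  , -0.006,  0.002]), 0.58)]
jar [(array([0.684, 0.269, 0.002]), 0.94)]
cups []
tape [(array([ 0.361, -0.34 ,  0.002]), 0.77)]
{'clock': 1.4, 'q': array([-1.2532,  0.6891, -0.1946,  1.5653,  0.1573,  0.9025, -0.2151]), 'qd': array([ 0.0003,  0.    , -0.0029, -0.001 , -0.0003,  0.0012, -0.0013]), 'joint_torque': array([  0.0004, -52.7494,  -1.267 , -15.3744,  -0.0519,  -0.0007,
         0.    ]), 'tool_pos': array([0.175 , 0.6   , 0.2577]), 'eef_rot': array([0.1414, 0.99  , 0.    , 0.    ]), 'contact_force': array([-0.186 ,  0.7757,  0.0662]), 'moment': array([-0.0527,  0.0101, -0.0174]), 'finger_force': 0.0, 'opening': 0.9965178021024214}
```

```bash
python3 -c "
import cv2,numpy as np
a=cv2.imread('pics/s1.png');b=cv2.imread('pics/d1.png')
cv2.imwrite('pics/both.png',cv2.resize(np.vstack([a,b]),(480,600)))"
```

```text
(no output)
```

View pics/s1.png

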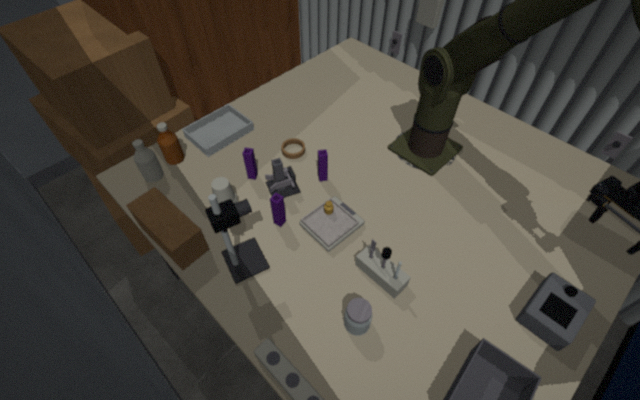

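View pics/d1.png

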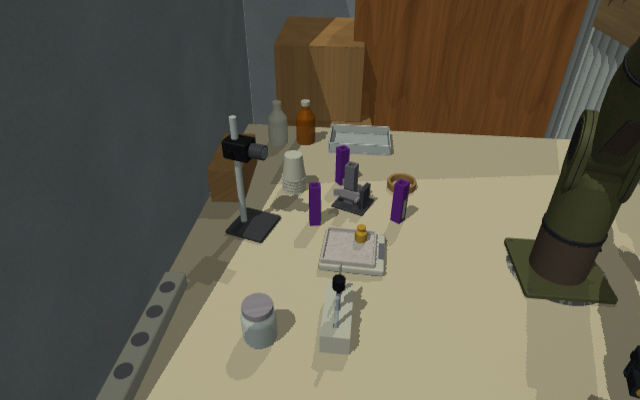

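Scene picture: the three purple tubes are at (250,163), (322,165) and (278,210). The grey tube stands in the clamp near (278,172), and the black cap is near (387,253). The side picture shows grey at (351,177) and the cap at (339,283). Grey and standing in the clamp fits the case, and the black cap fits the thermometer, so I'll confirm both in one enlarged crop.

Run:
```python
from h import *
a=cv2.imread('pics/s1.png');b=cv2.imread('pics/d1.png')
def c(im,x,y,w=80,h=60): return cv2.resize(np.clip(im[y:y+h,x:x+w]*1.6,0,255).astype(np.uint8),(400,300),interpolation=cv2.INTER_CUBIC)
cv2.imwrite('pics/crop.png',np.vstack([np.hstack([c(a,240,145),c(a,345,235)]),np.hstack([c(b,310,155),c(b,300,260,)])]))
for z in (.07,.12,.15):
  for y in (.175,.22,.265): print(z,y,proj('scene',[.528,y,z]).round(),proj('side',[.528,y,z]).round())
```

```text
0.07 0.175 [371. 253.] [339. 285.]
0.07 0.22 [383. 262.] [338. 301.]
0.07 0.265 [396. 273.] [336. 318.]
0.12 0.175 [373. 243.] [340. 268.]
0.12 0.22 [386. 253.] [338. 283.]
0.12 0.265 [399. 264.] [337. 300.]
0.15 0.175 [374. 237.] [340. 257.]
0.15 0.22 [387. 247.] [339. 272.]
0.15 0.265 [401. 258.] [338. 289.]
```

View pics/crop.png

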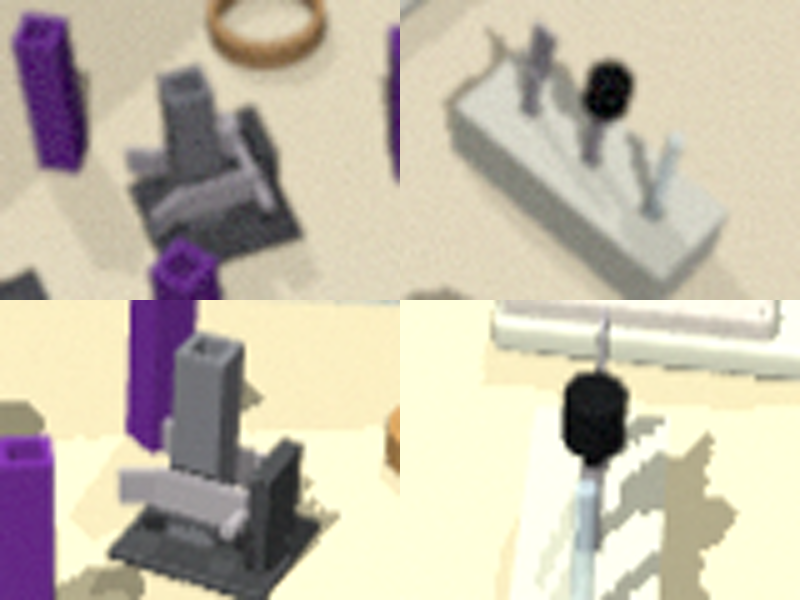

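The crops settle both choices. The grey tube in the clamp at scene px (277,170) is the case, and the purple ones are decoys. The black-capped rod is in the middle hole, with its cap at scene px (387,253); the spatula is at (373,245) and the glass rod at (398,265).

```bash
cat >> h.py <<'E'
def rel(pos,yaw):
    """shift/turn in tool axes to reach pos, tool down, tool y along world yaw (deg, mod 180)"""
    s=r.get_state();A=R.from_quat(s['eef_rot'])
    best=None
    for k in (0,180):
        a=np.radians(yaw+k);y=np.array([np.cos(a),np.sin(a),0]);z=np.array([0,0,-1.]);x=np.cross(y,z)
        t=(A.inv()*R.from_matrix(np.c_[x,y,z])).as_rotvec()
        if best is None or np.linalg.norm(t)<np.linalg.norm(best): best=t
    print('shift',np.round(A.inv().apply(np.array(pos)-s['tool_pos']),4),'turn',np.round(best,3),'q7',round(s['q'][6],2),'t',s['clock'])
E
python3 -c "
from h import *
rel([.528,.22,.258],0)"
```

```text
shift [-4.453e-01 -2.660e-01 -3.000e-04] turn [ 0.    -0.     1.287] q7 -0.22 t 1.4
```

Request:
jog_arm(turn=[[0, 0, 0.18], [0, 0, 0.36], [0, 0, 0.54], [0, 0, 0.72], [0, 0, 0.9], [0, 0, 1.08], [0, 0, 1.287], [0, 0, 1.287], [0, 0, 1.287], [0, 0, 1.287], [0, 0, 1.287], [0, 0, 1.287], [0, 0, 1.287], [0, 0, 1.287]], translation=[[-0.05, -0.03, 0], [-0.1, -0.06, 0], [-0.15, -0.09, 0], [-0.2, -0.12, 0], [-0.25, -0.15, 0], [-0.3, -0.18, 0], [-0.35, -0.21, 0], [-0.4, -0.24, 0], [-0.445, -0.266, 0], [-0.445, -0.266, 0], [-0.445, -0.266, 0], [-0.445, -0.266, 0], [-0.445, -0.266, 0], [-0.445, -0.266, 0]], grip=[0, 0, 0, 0, 0, 0, 0, 0, 0, 0, 0, 0, 0, 0])

```text
clock: 3.15
tool_pos: [0.5273, 0.2208, 0.2578]
eef_rot: [0.707, 0.708, 0.0, -0.0]
contact_force: [-0.8, 0.1, -0.0]
opening: 1.005
finger_force: 0.0
```

Run:
```python
from h import *
np.set_printoptions(precision=4,suppress=True)
p=cams.camera_params('wrist');im=snap('wrist','w1.png')
print(p['eye'],r.get_state()['tool_pos'],r.get_state()['q'])
for n in ['thermometer_mid','spatula_mid','stir_rod_mid','block']: print(n,[(np.round(x['position'],4),round(x['p'],2)) for x in models.place_of('wrist',n)[:3]])
print(proj('wrist',[.528,.22,.136]))
rel([.528,.22,.135],0)
```

```text
[0.5268 0.2924 0.3854] [0.5274 0.2206 0.2578] [-0.546   0.6181  0.1166  1.7404 -0.0954  0.7885 -0.3824]
thermometer_mid [(array([0.5282, 0.2202, 0.0704]), 0.59)]
spatula_mid [(array([0.5282, 0.1755, 0.0673]), 0.5)]
stir_rod_mid [(array([0.5294, 0.2644, 0.0675]), 0.7)]
block [(array([ 0.5279,  0.2264, -0.0059]), 0.9), (array([ 0.4859, -0.0403,  0.0274]), 0.24)]
[323.5882 206.0701]
shift [-0.0001  0.0003  0.1227] turn [ 0. -0.  0.] q7 -0.38 t 3.4
```

View pics/w1.png

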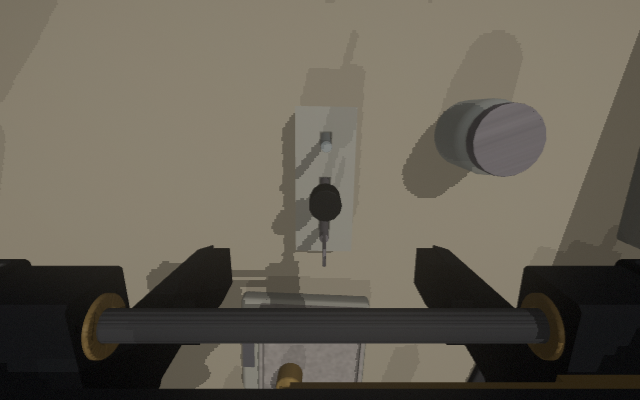

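The wrist view shows the cap at (325,202), between the glass rod (326,140) and the spatula (324,255), as expected. Next I descend and grip the upper part of the cap.

Request:
jog_arm(turn=[[0, 0, 0], [0, 0, 0], [0, 0, 0], [0, 0, 0], [0, 0, 0], [0, 0, 0], [0, 0, 0], [0, 0, 0], [0, 0, 0], [0, 0, 0], [0, 0, 0]], translation=[[0, 0, 0.05], [0, 0, 0.1], [0, 0, 0.124], [0, 0, 0.124], [0, 0, 0.124], [0, 0, 0.124], [0, 0, 0.124], [0, 0, 0.124], [0, 0, 0.124], [0, 0, 0.124], [0, 0, 0.124]], grip=[0, 0, 0, 0, 1, 1, 1, 1, 1, 1, 1], force=20)

```text
clock: 4.78
tool_pos: [0.5277, 0.2201, 0.1337]
eef_rot: [0.707, 0.707, 0.0, -0.0]
contact_force: [-0.1, -0.7, 0.9]
opening: 0.286
finger_force: 20.0
```

Request:
jog_arm(turn=[[0, 0, 0], [0, 0, 0], [0, 0, 0], [0, 0, 0], [0, 0, 0], [0, 0, 0], [0, 0, 0], [0, 0, 0], [0, 0, 0], [0, 0, 0], [0, 0, 0], [0, 0, 0], [0, 0, 0], [0, 0, 0], [0, 0, 0], [0, 0, 0], [0, 0, 0], [0, 0, 0]], translation=[[0, 0, -0.04], [0, 0, -0.08], [0, 0, -0.12], [0, 0, -0.166], [0, 0, -0.166], [-0.05, -0.007, -0.166], [-0.1, -0.014, -0.166], [-0.15, -0.02, -0.166], [-0.2, -0.027, -0.166], [-0.25, -0.034, -0.166], [-0.3, -0.04, -0.166], [-0.35, -0.047, -0.166], [-0.4, -0.054, -0.166], [-0.45, -0.06, -0.166], [-0.49, -0.066, -0.166], [-0.51, -0.068, -0.166], [-0.51, -0.068, -0.166], [-0.51, -0.068, -0.166]], grip=[1, 1, 1, 1, 1, 1, 1, 1, 1, 1, 1, 1, 1, 1, 1, 1, 1, 1])

```text
clock: 7.02
tool_pos: [0.4603, -0.2876, 0.2992]
eef_rot: [0.706, 0.708, 0.001, -0.001]
contact_force: [-0.3, 0.0, -0.9]
opening: 0.289
finger_force: 20.0
```

Run:
```python
from h import *
np.set_printoptions(precision=4,suppress=True)
p=cams.camera_params('wrist');im=snap('wrist','w2.png')
print(r.get_state()['tool_pos'],r.get_state()['opening'],r.get_state()['q'])
for n in ['thermometer_mid','case_mid','clamp','lens','camera']: print(n,[(np.round(x['position'],4),round(x['p'],2)) for x in models.place_of('wrist',n)[:4]])
print(proj('wrist',[.522,-.236,.133],p),p)
```

```text
[ 0.4604 -0.2876  0.2994] 0.29128726419333795 [ 0.409   0.5279  0.1046  1.7711 -0.0722  0.8473  0.5508]
thermometer_mid [(array([ 0.4578, -0.2871,  0.2334]), 0.74)]
case_mid [(array([ 0.3805, -0.167 ,  0.0642]), 0.92), (array([ 0.549 , -0.3522,  0.0656]), 0.75), (array([ 0.518 , -0.2355,  0.0704]), 0.72), (array([ 0.6144, -0.126 ,  0.0624]), 0.56)]
clamp [(array([ 0.5185, -0.2345,  0.0013]), 0.55)]
lens []
camera []
[394.9525 134.6918] {'fx': 334.2492765013408, 'fy': 334.2492765013408, 'cx': 322.7153057574521, 'cy': 206.52747355046225, 'eye': array([ 0.4598, -0.2163,  0.427 ]), 'orientation': array([-0.1392,  0.    ,  0.0015,  0.9903])}
```

View pics/w2.png

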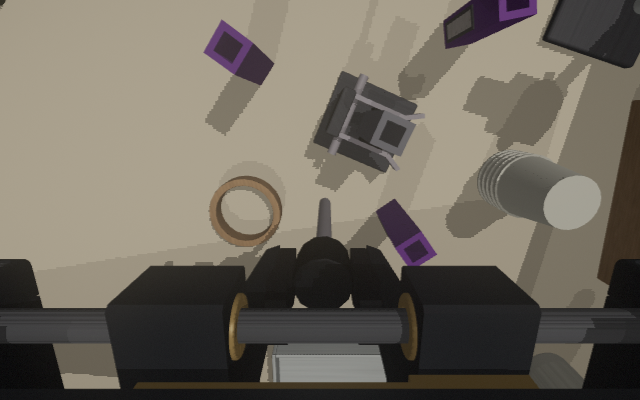

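The wrist view shows the case opening near (393,133) and the clamp post at its left. The window faces right and slightly down in the image, and the thermometer is held upright at (323,270). I'll enlarge this to read the rim corners.

```bash
python3 -c "
import cv2
a=cv2.imread('pics/w2.png')[95:170,310:430]
cv2.imwrite('pics/w2c.png',cv2.resize(a,(800,500),interpolation=cv2.INTER_CUBIC))"
```

```text
(no output)
```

View pics/w2c.png

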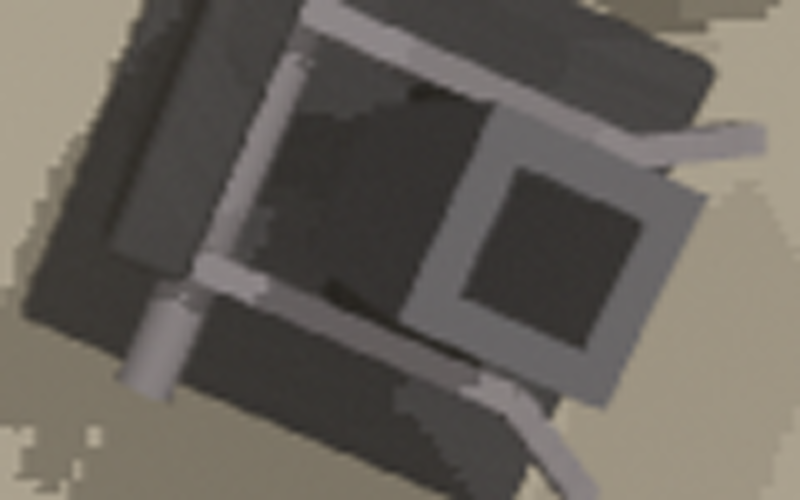

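Run:
```python
from h import *
np.set_printoptions(precision=4,suppress=True)
def on(u,v,z):
    e,d=ray('wrist',u,v); return e+d*(z-e[2])/d[2]
for C in ([(495,100),(708,195),(605,407),(400,318)],[(518,168),(642,225),(588,350),(463,295)]):
    P=np.array([on(310+x/6.667-.4,95+y/6.667-.4,.133) for x,y in C])
    print(P[:,:2],'c',P.mean(0),'yaw x-axis',[np.degrees(np.arctan2(*(b-a)[1::-1])) for a,b in ((P[0],P[1]),(P[3],P[2]))],np.linalg.norm(P[1]-P[0]))
s=r.get_state()['tool_pos'];print(proj('wrist',[s[0],s[1],.17]))
c=P.mean(0)
rel([c[0],c[1],.3],-24)
```

```text
[[ 0.5113 -0.2171]
 [ 0.5393 -0.2288]
 [ 0.5278 -0.2559]
 [ 0.5004 -0.2444]] c [ 0.5197 -0.2366  0.133 ] yaw x-axis [np.float64(-22.652769011170058), np.float64(-22.743975176287982)] 0.030288052926514496
[[ 0.5147 -0.2255]
 [ 0.5311 -0.2326]
 [ 0.5251 -0.2485]
 [ 0.5084 -0.2415]] c [ 0.5198 -0.237   0.133 ] yaw x-axis [np.float64(-23.40332803677687), np.float64(-22.88906822382888)] 0.017832924061910997
[323.1225 203.1566]
shift [ 0.052   0.0599 -0.0002] turn [ 0.   -0.    0.42] q7 0.55 t 7.325
```

Request:
jog_arm(turn=[[0, 0, 0.15], [0, 0, 0.3], [0, 0, 0.4], [0, 0, 0.4], [0, 0, 0.4], [0, 0, 0.4], [0, 0, 0.4], [0, 0, 0.4], [0, 0, 0.4]], translation=[[0.025, 0.03, 0], [0.051, 0.059, 0], [0.051, 0.059, 0], [0.051, 0.059, 0], [0.051, 0.059, 0], [0.051, 0.059, 0.015], [0.051, 0.059, 0.03], [0.051, 0.059, 0.03], [0.051, 0.059, 0.03]], grip=[1, 1, 1, 1, 1, 1, 1, 1, 1])

```text
clock: 8.45
tool_pos: [0.5187, -0.2391, 0.2695]
eef_rot: [0.834, 0.552, -0.0, -0.0]
contact_force: [-0.9, 0.3, 0.0]
opening: 0.291
finger_force: 20.0
```

Run:
```python
from h import *
s=r.get_state();print(s['tool_pos'])
a=snap('scene');b=snap('side')
t=s['tool_pos']
def c(n,im):
    u,v=proj(n,[.5197,-.2367,.14]).astype(int)
    print(n,proj(n,[.5197,-.2367,.133]),proj(n,[.5197,-.2367,t[2]-.129]),u,v)
    return cv2.resize(np.clip(im[v-30:v+30,u-20:u+20,::-1]*1.6,0,255).astype(np.uint8),(400,600),interpolation=cv2.INTER_CUBIC)
cv2.imwrite('pics/ins.png',np.hstack([c('scene',a),c('side',b)]))
rel([.5197,-.2367,.22],-22.8)
```

```text
[ 0.51869006 -0.23909745  0.26950676]
scene [276.19918098 161.39694692] [275.98828414 159.73834973] 276 159
side [351.20489778 163.77541447] [351.33300836 161.47255802] 351 161
shift [ 0.0025 -0.0003  0.05  ] turn [ 0.001 -0.    -0.002] q7 0.12 t 8.55
```

View pics/ins.png

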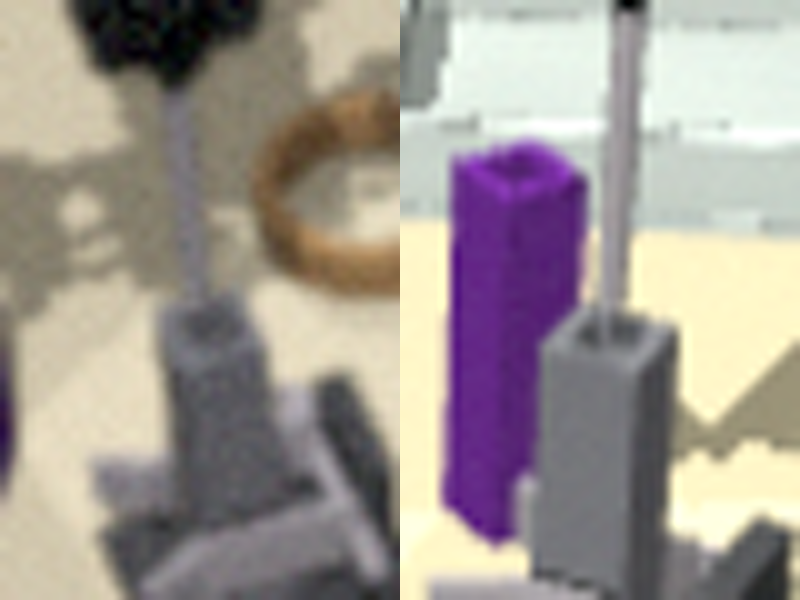

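Both views show the foot just above the opening, about 2 mm to the far side, which agrees with the measured TCP error. I'll correct that and go down.

Request:
jog_arm(turn=[[0, 0, 0], [0, 0, 0], [0, 0, 0], [0, 0, 0], [0, 0, 0], [0, 0, 0], [0, 0, 0], [0, 0, 0]], translation=[[0.0025, 0, 0], [0.0025, 0, 0], [0.0025, 0, 0.02], [0.0025, 0, 0.045], [0.0025, 0, 0.07], [0.0025, 0, 0.09], [0.0025, 0, 0.108], [0.0025, 0, 0.108]], grip=[1, 1, 1, 1, 1, 1, 1, 1])

```text
clock: 9.55
tool_pos: [0.5191, -0.2362, 0.1607]
eef_rot: [0.833, 0.553, -0.001, -0.001]
contact_force: [0.5, 0.7, -0.5]
opening: 0.292
finger_force: 20.0
```

Request:
jog_arm(turn=[[0, 0, 0], [0, 0, 0], [0, 0, 0], [0, 0, 0], [0, 0, 0], [0, 0, 0]], translation=[[0, 0, 0], [0, 0, 0], [0, 0, 0], [0, 0, 0], [0, 0, 0], [0, 0, 0]], grip=[0, 0, 0, 0, 0, 0])

```text
clock: 10.3
tool_pos: [0.5197, -0.2366, 0.1617]
eef_rot: [0.833, 0.553, 0.0, -0.0]
contact_force: [-0.2, -0.2, -0.4]
opening: 0.942
finger_force: 0.0
```

Run:
```python
from h import *
s=r.get_state();print(s['tool_pos'],s['opening'],s['finger_force'])
a=snap('scene');b=snap('side')
for n in ('scene','side'):
    for o in ('thermometer_mid','lens','camera'): print(n,o,[(np.round(x['position'],4),round(x['p'],2)) for x in models.place_of(n,o)[:2]])
P=[.5197,-.2367]
im={'scene':a,'side':b}
def c(n,x,y,w):
    return cv2.resize(np.clip(im[n][y-w:y+w,x-w:x+w,::-1]*1.5,0,255).astype(np.uint8),(300,300),interpolation=cv2.INTER_CUBIC)
cv2.imwrite('pics/seat.png',np.vstack([np.hstack([c('scene',276,159,30),c('side',351,161,30)]),np.hstack([c('scene',232,222,50),c('side',245,150,40)])]))
rel([.5197,-.2367,.12],-22.8)
```

```text
[ 0.51970099 -0.23659469  0.16169817] 0.9422817200631238 0.0
scene thermometer_mid []
scene lens [(array([ 0.736 , -0.0763,  0.2402]), 0.9)]
scene camera [(array([ 7.819e-01, -9.380e-02, -4.000e-04]), 0.7)]
side thermometer_mid [(array([ 0.3633, -0.3411,  0.0024]), 0.66), (array([ 0.516 , -0.2366,  0.0957]), 0.46)]
side lens [(array([ 0.7352, -0.0802,  0.24  ]), 0.86), (array([ 0.4858, -0.0362,  0.0243]), 0.69)]
side camera [(array([ 0.7758, -0.0922,  0.0037]), 0.59), (array([ 0.4862, -0.039 ,  0.0254]), 0.3)]
shift [-0.0001  0.      0.0417] turn [-0.    -0.    -0.002] q7 0.15 t 10.7
```

View pics/seat.png

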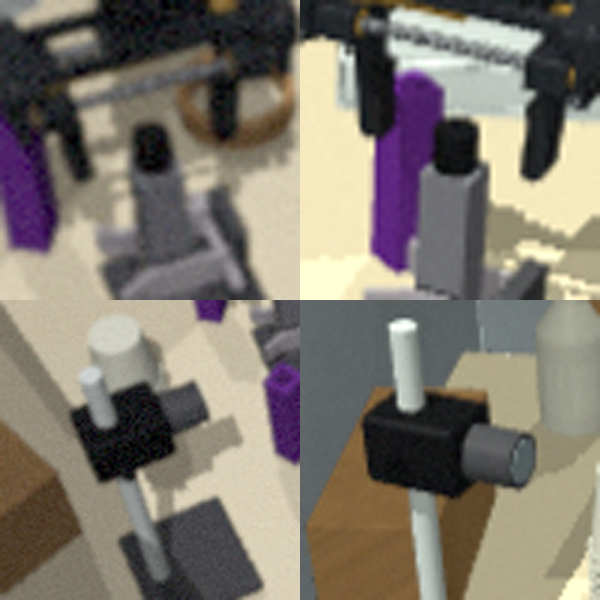

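Seating confirmed: the cap sits on the rim and the fingers are open. Now I'll get the lens yaw from the post top, at scene (212,197) and side (232,117), and the lens front at side (264,153).

Run:
```python
from h import *
def onz(n,u,v,z):
    e,d=ray(n,u,v); return e+d*(z-e[2])/d[2]
print(meet([ray('scene',212,197),ray('side',232.2,116.7)]),onz('scene',212,197,.322),onz('side',232.2,116.7,.322))
print('lens',onz('side',264.2,152.7,.2413),meet([ray('side',264.2,152.7),ray('scene',182+198/3,172+105/3)]))
```

```text
[ 0.80874782 -0.1036141   0.32117068] [ 0.80927531 -0.10260916  0.322     ] [ 0.80810803 -0.10238974  0.322     ]
lens [ 0.73132451 -0.07991618  0.2413    ] [ 0.73425696 -0.08351971  0.23697228]
```

Request:
jog_arm(turn=[[0, 0, 0], [0, 0, 0], [0, 0, 0], [0, 0, 0], [0, 0, 0], [0, 0, 0], [0, 0, 0], [0, 0, 0], [0, 0, 0], [0, 0, 0], [0, 0, 0]], translation=[[0, 0, 0.02], [0, 0, 0.041], [0, 0, 0.041], [0, 0, 0.041], [0, 0, 0.041], [0, 0, 0.041], [0, 0, 0.041], [0, 0, 0.041], [0, 0, 0.041], [0, 0, 0.041], [0, 0, 0.041]], grip=[0, 0, 0, 1, 1, 1, 1, 1, 1, 1, 1], force=40)

```text
clock: 12.08
tool_pos: [0.5196, -0.2366, 0.1207]
eef_rot: [0.833, 0.553, -0.0, -0.0]
contact_force: [-0.1, -0.0, 1.5]
opening: 0.336
finger_force: 40.0
```

Request:
jog_arm(turn=[[0, 0, 0], [0, 0, 0], [0, 0, 0], [0, 0, 0], [0, 0, 0], [0, 0, 0], [0, 0, 0], [0, 0, 0], [0, 0, 0]], translation=[[0, 0, -0.02], [0, 0, -0.04], [0, 0, -0.065], [0, 0, -0.09], [0, 0, -0.12], [0, 0, -0.15], [0, 0, -0.17], [0, 0, -0.17], [0, 0, -0.17]], grip=[1, 1, 1, 1, 1, 1, 1, 1, 1])

```text
clock: 13.2
tool_pos: [0.5191, -0.2362, 0.2896]
eef_rot: [0.833, 0.553, -0.001, -0.001]
contact_force: [-0.0, -0.0, -1.6]
opening: 0.334
finger_force: 40.0
```

Run:
```python
from h import *
s=r.get_state();print(s['tool_pos'],s['opening'],s['contact_force'])
rel([.582,-.030,.291],-17.7)
b=snap('side','d2.png')
print([(np.round(x['position'],4),round(x['p'],2)) for n in ('case_mid','thermometer_mid') for x in models.place_of('side',n)[:4]])
```

```text
[ 0.51905521 -0.23619562  0.28957762] 0.33417619176005103 [-0.04853197 -0.0020314  -1.5660829 ]
shift [ 0.2144 -0.0223 -0.0013] turn [-0.002 -0.    -0.091] q7 0.11 t 13.2
[(array([ 0.6108, -0.1281,  0.0661]), 0.94), (array([ 0.5191, -0.2374,  0.2395]), 0.88), (array([ 0.5489, -0.3465,  0.0616]), 0.85), (array([ 0.381 , -0.1679,  0.0635]), 0.76)]
```

Request:
jog_arm(turn=[[0, 0, 0], [0, 0, -0.02], [0, 0, -0.04], [0, 0, -0.06], [0, 0, -0.08], [0, 0, -0.09], [0, 0, -0.09], [0, 0, -0.09], [0, 0, -0.09], [0, 0, -0.09], [0, 0, -0.09], [0, 0, -0.09]], translation=[[0.02, -0.002, 0], [0.05, -0.005, 0], [0.08, -0.008, 0], [0.11, -0.012, 0], [0.14, -0.015, 0], [0.17, -0.018, 0], [0.195, -0.02, -0.001], [0.21, -0.022, -0.001], [0.2145, -0.022, -0.001], [0.2145, -0.022, -0.001], [0.2145, -0.022, -0.001], [0.2145, -0.022, -0.001]], grip=[1, 1, 1, 1, 1, 1, 1, 1, 1, 1, 1, 1])

```text
clock: 14.85
tool_pos: [0.5827, -0.0315, 0.2918]
eef_rot: [0.808, 0.589, -0.0, 0.0]
contact_force: [-0.1, -0.5, -1.7]
opening: 0.343
finger_force: 40.0
```

Run:
```python
from h import *
s=r.get_state();print(s['tool_pos'],s['opening'],s['contact_force'],s['finger_force'])
rel([.582,-.030,.291],-17.7)
for n in ('side','scene'):
    b=snap(n,n+'3.png')
    for o in ('case_mid','thermometer_mid','lens','view_point'): print(n,o,[(np.round(x['position'],4),round(x['p'],2)) for x in models.place_of(n,o)[:5]])
a,b=[cv2.imread(f'pics/{n}3.png') for n in ('scene','side')]
cv2.imwrite('pics/end.png',np.hstack([cv2.resize(np.clip(i*1.4,0,255).astype(np.uint8),(400,500)) for i in (a[130:280,180:300],b[90:240,210:330])]))
```

```text
[ 0.58274919 -0.03148635  0.29176222] 0.34294555540250954 [-0.13924588 -0.54586259 -1.70755857] 39.9887534044683
shift [ 0.0012 -0.0012  0.0008] turn [ 0.     0.    -0.003] q7 -0.18 t 14.85
side case_mid [(array([ 0.6132, -0.129 ,  0.061 ]), 0.85), (array([ 0.383 , -0.1665,  0.0622]), 0.84), (array([ 0.5856, -0.0321,  0.2435]), 0.78), (array([ 0.5503, -0.3492,  0.0607]), 0.65)]
side thermometer_mid []
side lens [(array([ 0.7356, -0.0807,  0.2435]), 0.55)]
side view_point []
scene case_mid [(array([ 0.5809, -0.0253,  0.2388]), 0.73), (array([ 0.554 , -0.3488,  0.0609]), 0.72), (array([ 0.6176, -0.1279,  0.0568]), 0.67), (array([ 0.3858, -0.1638,  0.0624]), 0.53)]
scene thermometer_mid [(array([ 0.5832, -0.0329,  0.2654]), 0.41)]
scene lens [(array([ 0.7377, -0.0791,  0.2391]), 0.61), (array([0.5282, 0.2639, 0.0631]), 0.56)]
scene view_point []
```

View pics/end.png

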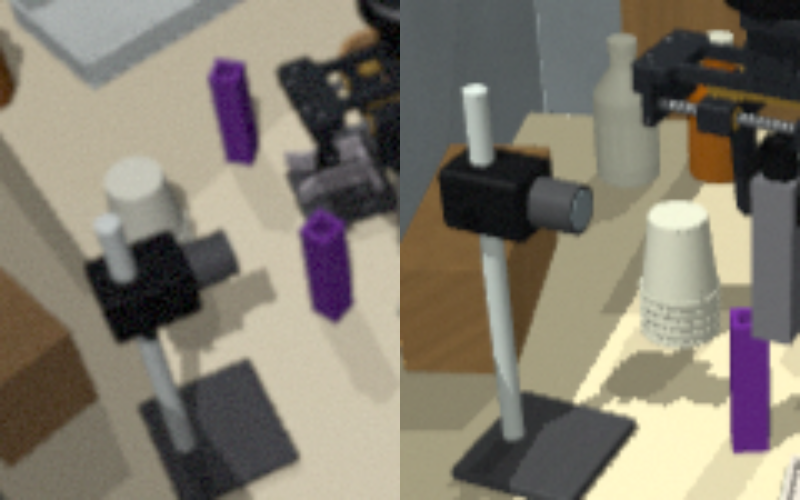

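The case hangs upright level with the lens, with the cap on its rim. Its measured middle, about (0.583, -0.031, 0.241), is within a few mm of the view point, so I'm handing in.

```bash
python3 -c "
from plant import r
s=r.get_state();print(abs(s['qd']).max());print(r.finish_job())"
```

```text
0.0010502839566736157
the job is handed in; nothing more can be done
None
```

The job is handed in but returned no verdict: the thermometer is in the case with its cap on the rim, and the arm holds the case still and upright before the lens, measured within a few mm of the view point.

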